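# Third hand at the fixture plate: hold a railing picket for tacking

### The arm

A 6-joint arm with a two-finger parallel gripper is mounted at the origin on the work surface. World frame = base frame: x ahead of the robot, y to its left, z up, the work surface at z = 0. Lengths are in m, angles in degrees, forces in N, time in s.
With the tool pointing down it reaches from about 0.275 to 0.775 m from the base axis. Payload 14.6 kg.
Tool frame: the origin (TCP) lies on the centre line of the jaws, within the pads' length; the fingertips stand ahead of it and the grasp point (between the pads) lies 2 mm behind it (ctrl.tip_reach is the z of the fingertips in the tool frame, in m); z points along the fingers, y is the line along which they close (so a half turn about z gives the same grasp; the last joint's range is limited). The gripper opens to 85 mm and grips with 20 to 120 N. Pads are 22 mm wide; open, the fingers measure 114 mm over their backs; the gripper's body (76 mm by 85 mm) begins 54 mm behind the grasp point. The pads swing forward as they close: fully open they stand 13 mm farther back than shut.
Start: joints at [55.159, 15.075, -2.767, 72.158, 0, 81.102], TCP at [0.23, 0.472, 0.248] pointing down, gripper open.
Joint ranges: [-151.79, 151.79], [-50.71, 97.33], [-67.44, 78.34], [-121.81, 120.89], [-77.56, 73.72], [-180, 180]. Speed limits (degrees/s): [108.29, 108.29, 147.25, 159.86, 180, 180].

### API

Orientations are given as [roll, pitch, yaw] about the fixed x, y, z axes, in that order (R = Rz(yaw) Ry(pitch) Rx(roll)).
In Python, from rig import ctrl gives the robot as it stands.
- The arm moves only by the tool send_rows, never from a script. Its argument "commands" is a list of rows, each an object with "delta_pos": the shift along the tool's x, y, z in units of 25 mm (1.0 is 25 mm), a list of three; "twist": the turn, a rotation vector about the tool's x, y, z in units of 6 degrees (1.0 is 6 degrees), a list of three; "hand": the opening, from 0 (shut) to 1 (fully open). In form: [{"delta_pos": [tx, ty, tz], "twist": [ax, ay, az], "hand": hand}, ...]. A call has 1 to 12 rows; each row is the pose to reach, as a shift and turn from the pose commanded when the call began, along the tool's axes at that moment; what a row does not reach only later rows make up. A row lasts 1/12 s, in which the tool goes at most 41.7 mm and 7.16 degrees, less where a joint would pass 70% of its speed; a pose out of reach is approached as far as the arm can. A call with a gripper value outside its range is refused whole. The fingers move at their own pace and stop on an object; the grip force is fixed at half the most. Time passes only in rows, so rows that repeat a pose let the fingers close. It gives the time, the measured TCP pose, the force, the opening and the grip force at its end, in the units of the state.
- ctrl.get_state(): the state, without advancing time (a new reading comes with each control period).
- ctrl.capture(name): name is "scene" or "side" or "wrist"; returns the picture (420x560x3 uint8, red, green, blue); there is no depth.
- ctrl.camera_params(name): a dict with "fx", "fy", "cx", "cy" (pixels), "R" (3x3) and "t" (3): a world point X has camera coordinates R X + t. Camera axes: x right, y down, z forward; pixel columns grow to the right and rows downward; lengths in m; the calibration is good to about 2 mm. A picture is of the moment at which its call begins: read the wrist's pose just before it. camera_params takes no time and is no camera call; for the wrist camera it gives the pose at the moment of the call.
- ctrl.finish_job(): hands the job in; it is judged then, once.
Trained networks look in the newest picture that a camera, given by its name, has taken for a name from the list of things; names that differ only in an ending like _2 or _b are one class to them, and where a whole thing is asked for, a point or a joint stands for the part that bears it (a point fixed in the world has none). Each returns a list of dicts, best first, with "score" (0 to 1); they miss things now and then, are a little off and sometimes report something else, mostly with a low value. They report only what shows in the picture. A call takes as long as a camera call. They do not tell look-alikes from the thing itself.
- ctrl.outline_of(camera, label): "pixels" (420x560 bool, what is visible of it) and "pixel" ([row, column] in pixels, amid what is visible of it).
The state is a dict: "clock": time; "qpos": joint angles; "dq": joint speeds; "effort": joint torques, N m; "eef_pos": TCP position; "ee_rot": TCP orientation; "force": force on the tool from outside, world axes, zero at the start; "moment": the same for the moment, N m; "finger_gap": opening from 0.0 (shut) to 1.0 (fully open); "gripper_force": force on a finger pad.
Only numpy, scipy, OpenCV 4.12 (cv2) and the standard library are available. Lean on these libraries where they do the work, as an engineer would, in place of code of your own. Each camera call takes 0.05 s, during which the arm holds its last target. There are 200 camera calls.

### The job

I am tacking short pickets onto a railing: the rail is already strapped across the fixture plate. Pick up the picket with the ball end and lay it flat on the plate with its bare end square against the near side of the rail and its side right up against the blue stop block, on the block's right-hand side as the robot sees it. Ease it up gently, a knock would shift the rail, then keep it pressed against the rail with a steady push of about 10 newtons for three seconds and finish while still holding it there for me; leave the offcut, the hammer and the wire brush where they lie.

Things in the scene. Friction and masses are not known exactly. Their poses are not given: they have to be found in the camera images.
- picket_mid (a point): Picket: loose, bright square steel tube, 25 x 25 mm in section and 150 mm long, with a dark steel neck (16 mm across, 12 mm long) and ball (24 mm across) on one end; 182 mm long in all, 0.22 to 0.37 kg. It starts flat on the bench on either side of the plate. This point: the middle of its whole length, 91 mm from the bare end, 12.5 mm above its underside. x from the ball to the bare end, z up.
- picket_end (a point): Centre of the picket's bare (open tube) end face, 91 mm along x from picket_mid, 12.5 mm above its underside.
- picket: The same picket; origin at the middle of the tube's underside, 75 mm from the bare end; x from the ball to the bare end, z up. Bearing down on the picket makes it drag on the plate, and the drag then takes up part of a sideways push.
- jig: Fixture plate: dark steel with rows of holes, 300 x 360 mm, 15 mm thick, fixed on the bench; origin at the centre of its underside, top face at z = 15 mm. x points away from the robot's side, across the plate to the rail; y along the rail to the robot's left. Strap clamps hold the rail's ends, centred at y = -145 and 145 mm, their studs 70 mm above the bench.
- rail: Rail: bright square steel tube 25 x 25 mm, 350 mm long, lying on the plate along the plate's y and clamped, stiff (it gives well under 1 mm at 20 N); origin at the middle of its underside (on the plate's top face). x and y as the plate's: its near side face, where the picket's end goes, is the plane x = -12.5 mm.
- stop: Stop block: blue, 36 mm along x, 30 mm along y, 25 mm high, bolted to the plate, stiff like the rail, axes as the plate's; its bolt head reaches 34 mm above the plate. Origin at the centre of its underside, on the plate's top face. Its right-hand side face, y = -15 mm, locates the picket's side. It covers 10 to 46 mm from the rail's near face; its place along the rail varies.
- offcut: Bystander: loose dark steel square tube offcut without a ball, 30 x 30 x 90 mm, lying on the bench on the other side of the plate from the picket; origin at the centre of its underside.
- hammer: Bystander: hammer with a wooden handle, lying on the bench to the far left.
- brush: Bystander: wire brush, wooden back and handle 275 mm long, bristles down, lying on the bench to the far right.
Not all that is in view belongs to the job. Of the things like the picket, leave any that is yellow; of the rest the larger one is meant.

How it is judged:
By the outcome, as a careful person would: the job done as asked, in the order asked, and still so for the second after the job is handed in, while the arm keeps its last pose, push and grip.
It also fails if it takes over 64 s, if anything falls off the work surface, if the arm or the gripper's body presses on something with over 40 N, if the wrist force passes 120 N, or if a joint passes its speed limit or range.

## Working session

There is one attempt and no reset: what is moved stays moved. The work goes in short steps, Python scripts to look and compute and a tool call to move; the robot and the scene stay as the last step left them, time stands still between calls to the robot, and variables do not carry over. Pictures are saved under pics/ and viewed, at most 10 in all, crops included, and the job is handed in when it is done.

Besides the shell and the picture viewer there is one more tool, called after "Call:" as a command line: name --argument value ..., lists and objects as JSON in quotes. send_rows: Moves the arm, as the interface text tells. Its arguments: {"type":"object","properties":{"commands":{"type":"array"}},"required":["commands"]}

```bash
ls; mkdir -p pics; python3 - <<'E'
from rig import ctrl
import cv2,numpy as np
s=ctrl.get_state();print(s, ctrl.tip_reach)
ims=[]
for c in("scene","side"):
    im=ctrl.capture(c);cv2.imwrite(f"pics/{c}0.png",im[...,::-1]);
    p=ctrl.camera_params(c);print(c,p)
    for l in("picket","jig","rail","stop","offcut"):
        r=ctrl.outline_of(c,l);print(l,[(round(d['score'],2),d['pixel'],int(d['pixels'].sum())) for d in r][:4])
E
```

```text
pics
{'clock': 0.0, 'qpos': array([ 5.51605827e+01,  1.50994654e+01, -2.80598394e+00,  7.21607202e+01,
       -8.41765432e-05,  8.11026390e+01]), 'dq': array([-0.0801441 , -0.00708071, -0.004611  , -0.04237704,  0.04228929,
        0.06371507]), 'effort': array([-1.28733722e-03, -6.37621164e+01,  3.84570265e+01,  1.38139885e-02,
       -1.56759171e-05,  1.48373499e-05]), 'eef_pos': array([0.22949917, 0.47185844, 0.24780517]), 'ee_rot': array([-1.79934614e+02, -1.01509343e-02,  1.54057938e+02]), 'force': array([-0.87867974, -0.02949827,  0.08502104]), 'moment': array([-0.00672093,  0.01345083, -0.00700516]), 'gripper_force': 0.0, 'finger_gap': 0.9994381375660549} 0.017
scene {'fx': 457.7788893456518, 'fy': 457.7788893456518, 'cx': 287.7433571269186, 'cy': 209.37242183702102, 'R': array([[-0.33675826,  0.94157334,  0.00579006],
       [ 0.6302622 ,  0.22997631, -0.74153925],
       [-0.69954516, -0.24607022, -0.67088451]]), 't': array([ 0.08886246, -0.27142701,  1.66340225])}
picket [(0.96, [248.7, 386.5], 619), (0.8, [200.3, 420.9], 385), (0.78, [247.3, 455.0], 424), (0.35, [182.3, 164.3], 385)]
jig [(0.82, [249.2, 260.0], 11115)]
rail [(0.57, [257.8, 256.6], 1481)]
stop [(0.67, [249.2, 279.1], 160)]
offcut [(0.69, [183.2, 167.6], 344)]
side {'fx': 447.4711643253733, 'fy': 447.4711643253733, 'cx': 280.10366737563095, 'cy': 206.43726971740304, 'R': array([[-0.98990894, -0.14005779, -0.02154327],
       [-0.05550728,  0.52313039, -0.85044314],
       [ 0.13038112, -0.84066546, -0.52562567]]), 't': array([0.48514558, 0.04635424, 1.24851059])}
picket [(0.98, [327.5, 371.0], 1450), (0.83, [363.7, 280.5], 713), (0.67, [297.9, 262.6], 1186)]
jig [(0.58, [220.5, 247.7], 7582)]
rail [(0.8, [215.1, 223.6], 535)]
stop [(0.77, [220.1, 239.7], 169)]
offcut [(0.86, [158.3, 307.3], 304), (0.72, [221.6, 246.8], 7674)]
```

View pics/scene0.png

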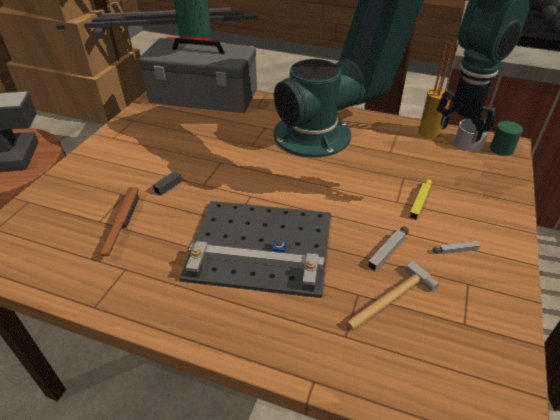

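View pics/side0.png

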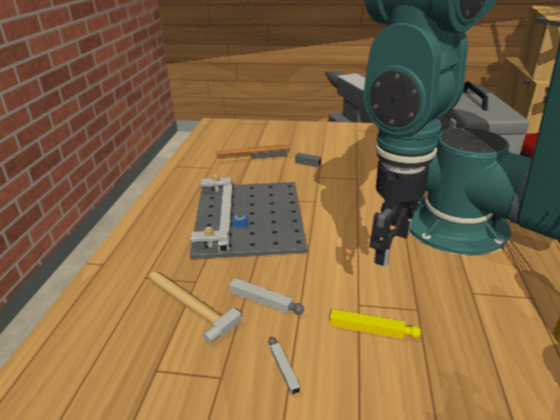

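Scene shows three look-alikes (row, col): the large grey tube with a ball (scene 249,387; side 298,263), a small grey one (scene 247,455; side 364,281) and a yellow one (scene 200,421; side 327,371). The dark offcut is at scene 183,167. I choose the large grey one, and will check it in a crop and fit poses.

```bash
cat > h.py <<'E'
from rig import ctrl
import cv2,numpy as np
from scipy.optimize import minimize
def proj(P,X):
    c=X@np.array(P['R']).T+P['t'];return np.c_[P['fx']*c[:,0]/c[:,2]+P['cx'],P['fy']*c[:,1]/c[:,2]+P['cy']]
def ray(P,rc,z):
    R=np.array(P['R']);o=-R.T@P['t'];d=R.T@np.array([(rc[1]-P['cx'])/P['fx'],(rc[0]-P['cy'])/P['fy'],1]);return o+d*(z-o[2])/d[2]
def box(x0,x1,y0,y1,z0,z1): return np.array([[x,y,z] for x in(x0,x1) for y in(y0,y1) for z in(z0,z1)],float)
PICK=[box(-.075,.075,-.0125,.0125,0,.025),np.c_[-.095+.012*np.cos(np.arange(12)*.5236),.012*np.sin(np.arange(12)*.5236),np.full(12,.0125)],
      np.c_[-.095+.012*np.cos(np.arange(12)*.5236),np.zeros(12),.0125+.012*np.sin(np.arange(12)*.5236)]]
PLATE=[box(-.15,.15,-.18,.18,0,.015)]
STOP=[box(-.018,.018,-.015,.015,0,.025)]
def place(parts,x,y,yaw,z=0):
    c,s=np.cos(yaw),np.sin(yaw);R=np.array([[c,-s,0],[s,c,0],[0,0,1]]);return [p@R.T+[x,y,z] for p in parts]
def render(P,parts,S=8,neck=None):
    m=np.zeros((420,560),np.uint8)
    for p in parts: cv2.fillConvexPoly(m,cv2.convexHull(np.round(proj(P,p)*16).astype(np.int32)),1,cv2.LINE_8,4)
    return m
def fit(parts,views,x0,z=0,hull=False):
    def up(m): 
        if hull:
            q=cv2.convexHull(np.argwhere(m)[:,::-1].astype(np.int32));o=np.zeros(m.shape,np.uint8);cv2.fillConvexPoly(o,q,1);m=o
        return cv2.GaussianBlur(m.astype(np.float32),(0,0),1.2)
    T=[up(m) for _,m in views]
    f=lambda v:sum(((cv2.GaussianBlur(render(P,place(parts,v[0],v[1],v[2]*5,z)).astype(np.float32),(0,0),1.2)-t)**2).sum()/t.sum() for (P,_),t in zip(views,T))
    b=None
    for k in range(4):
        st=np.array(x0 if b is None else b.x,float);st[2]/=(5 if b is None else 1)
        r=minimize(f,st,method='Nelder-Mead',options=dict(initial_simplex=st+np.r_[np.zeros((1,3)),np.eye(3)*[.01/(k+1)]*(-1)**k]))
        if b is None or r.fun<b.fun:b=r
    return np.r_[b.x[0],b.x[1],b.x[2]*5],b.fun
E
python3 - <<'E'
from h import *
V={}
for c in("scene","side"):
    im=ctrl.capture(c);P=ctrl.camera_params(c)
    for l in("picket","jig","stop","rail","offcut"): V[c,l]=[(P,d['pixels'],d['pixel']) for d in ctrl.outline_of(c,l) if d['score']>.3]
    for d in V[c,'picket']: print(c,'cand',d[2],ray(d[0],d[2],.0125).round(3))
    for l in('stop','rail','jig','offcut'):print(c,l,ray(*[V[c,l][0][i] for i in(0,2)],.02).round(3))
    if c=="side": cv2.imwrite("pics/crop.png",cv2.resize(im[250:400,210:430,::-1],None,fx=3,fy=3,interpolation=2))
def near(c,rc):return min(V[c,'picket'],key=lambda d:np.hypot(d[2][0]-rc[0],d[2][1]-rc[1]))
a,b=near('scene',(249,387)),near('side',(298,263))
p=ray(a[0],a[2],.0125)
ends=[ray(b[0],q,.0125) for q in((306,297),(289,232))]
yaw=np.arctan2(*(ends[1]-ends[0])[[1,0]])
print('init',p,np.degrees(yaw))
v=[(a[0],a[1]),(b[0],b[1])]
for w in(v,v[:1],v[1:]):r,f=fit(PICK,w,[p[0],p[1],yaw]);print('picket',r[:2].round(4),np.degrees(r[2]).round(2),round(f,3))
J=[V[c,'jig'][0][:2] for c in('scene','side')]
j0=ray(V['scene','jig'][0][0],V['scene','jig'][0][2],.015)
for w in(J,J[:1],J[1:]):
  for y0 in (0,):
    r,f=fit(PLATE,w,[j0[0],j0[1],y0],hull=True);print('jig',r[:2].round(4),np.degrees(r[2]).round(2),round(f,3))
S=[V[c,'stop'][0][:2] for c in('scene','side')]
E
```

```text
scene cand [248.0, 456.2] [0.415 0.536 0.012]
scene cand [249.2, 387.6] [0.483 0.363 0.012]
scene cand [198.8, 422.4] [0.24  0.423 0.013]
scene stop [0.577 0.09  0.02 ]
scene rail [0.632 0.058 0.02 ]
scene jig [0.603 0.039 0.02 ]
scene offcut [ 0.452 -0.331  0.02 ]
side cand [328.8, 372.3] [0.239 0.433 0.012]
side cand [298.2, 263.6] [0.474 0.371 0.012]
side cand [366.8, 281.5] [0.41  0.547 0.012]
side stop [0.589 0.09  0.02 ]
side rail [0.635 0.057 0.02 ]
side jig [0.57  0.096 0.02 ]
side offcut [ 0.433 -0.337  0.02 ]
init [0.48256898 0.36267365 0.0125    ] -13.38034603794823
picket [0.4842 0.3606] -19.86 0.035
picket [0.4834 0.3599] -19.97 0.021
picket [0.4827 0.3615] -20.31 0.01
jig [0.5787 0.0306] 11.57 0.044
jig [0.5792 0.0317] 11.85 0.002
jig [0.5786 0.0291] 11.65 0.041
```

View pics/crop.png

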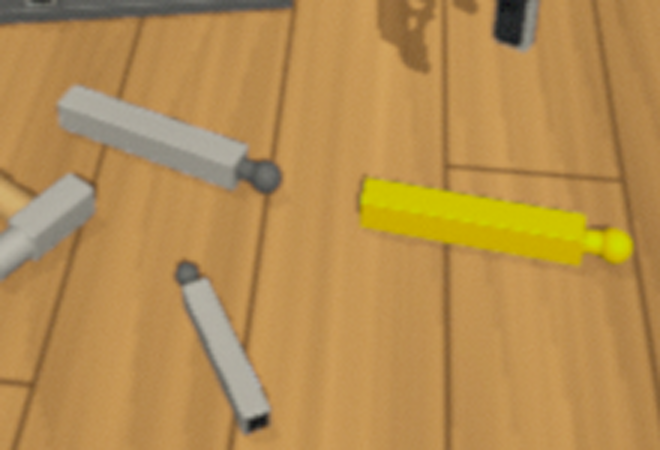

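The crop shows the large bright tube with a dark ball (about 265,176 in the crop), the smaller grey one, and the yellow one. The large grey one is confirmed: tube centre about (0.4835, 0.3607), yaw about -20°. I'm moving above it for a wrist look.

Call:
send_rows --commands '[{"delta_pos": [-1.6,0.06,0],"twist": [0,0,-0.2],"hand": 1},{"delta_pos": [-3.2,0.12,0],"twist": [0,0,-0.4],"hand": 1},{"delta_pos": [-4.8,0.2,0],"twist": [0,0,-0.6],"hand": 1},{"delta_pos": [-6.4,0.3,0],"twist": [0,0,-0.8],"hand": 1},{"delta_pos": [-8,0.3,0],"twist": [0,0,-1],"hand": 1},{"delta_pos": [-9.4,0.4,0],"twist": [0,0,-1],"hand": 1},{"delta_pos": [-10.3,0.4,0],"twist": [0,0,-1],"hand": 1},{"delta_pos": [-10.6,0.4,0],"twist": [0,0,-1],"hand": 1},{"delta_pos": [-10.6,0.4,0],"twist": [0,0,-1],"hand": 1},{"delta_pos": [-10.6,0.4,0],"twist": [0,0,-1],"hand": 1}]'

```text
clock: 2.03
eef_pos: [0.4718, 0.3653, 0.2482]
ee_rot: [-180.0, -0.0, 160.0]
force: [-0.4, -0.0, -0.1]
finger_gap: 1.001
gripper_force: 0.0
```

```bash
cat >> h.py <<'E'
from scipy.spatial.transform import Rotation as Ro
def delta(xyz,yaw,s=None):
    "row numbers to go to xyz / yaw(deg), tool down"
    s=s or ctrl.get_state();R=Ro.from_euler('xyz',s['ee_rot'],degrees=True)
    T=Ro.from_euler('xyz',[180,0,yaw],degrees=True)
    return (R.inv().apply(np.array(xyz)-s['eef_pos'])/.025).round(2),(np.degrees((R.inv()*T).as_rotvec())/6).round(2)
E
python3 - <<'E'
from h import *
s=ctrl.get_state();print(s['clock'],s['eef_pos'].round(4),s['ee_rot'].round(2),s['force'].round(2))
P=ctrl.camera_params('wrist');im=ctrl.capture('wrist');cv2.imwrite('pics/w1.png',im[...,::-1])
L=ctrl.outline_of('wrist','picket')
for d in L:
    print(d['score'],d['pixel'],d['pixels'].sum())
    if d['score']>.5:
        r,f=fit(PICK,[(P,d['pixels'])],[.4835,.3607,np.radians(-20)]);print(r[:2].round(4),np.degrees(r[2]).round(2),f)
        g=r[:2]-.012*np.array([np.cos(r[2]),np.sin(r[2])]);print('grasp',g,delta([*g,.0145],np.degrees(r[2])+180))
E
```

```text
2.0333 [0.4718 0.3653 0.2482] [-1.7999e+02 -3.0000e-02  1.6004e+02] [-0.4  -0.05 -0.14]
0.89 [78.4, 411.4] 2477
[ 0.9802 -0.026 ] -68.7 0.9189935922622681
grasp [ 0.97580793 -0.01478626] (array([-24.16,  -7.46,   9.35]), array([ 0.  , -0.  ,  8.14]))
0.88 [24.6, 267.3] 1275
[ 0.9802 -0.026 ] -68.7 0.9364668130874634
grasp [ 0.97580793 -0.01478626] (array([-24.16,  -7.46,   9.35]), array([ 0.  , -0.  ,  8.14]))
0.71 [330.8, 103.7] 6
[ 0.9802 -0.026 ] -68.7 0.23723061382770538
grasp [ 0.97580793 -0.01478626] (array([-24.16,  -7.46,   9.35]), array([ 0.  , -0.  ,  8.14]))
0.57 [184.8, 279.9] 3127
[0.4848 0.3612] -19.82 0.033413976430892944
grasp [0.47351413 0.36523117] (array([-0.1 ,  0.01,  9.36]), array([ 0.  , -0.  , -0.01]))
```

View pics/w1.png

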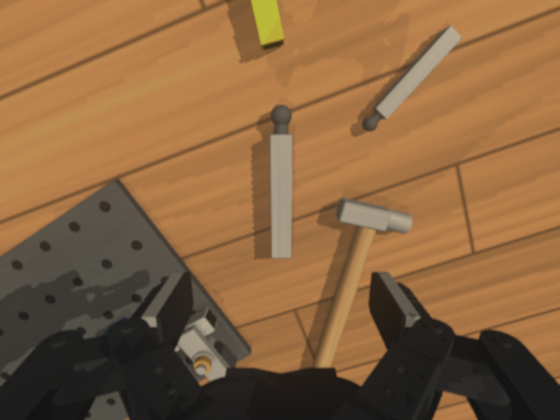

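The wrist view shows the picket at (row 187, col 281), upright and aligned with the jaws. The hammer head is about 57 px to the right, so I'll go down with the hand partly open.

Call:
send_rows --commands '[{"delta_pos": [-0.1,0,1.3],"twist": [0,0,0],"hand": 0.6},{"delta_pos": [-0.1,0,2.8],"twist": [0,0,0],"hand": 0.6},{"delta_pos": [-0.1,0,4.3],"twist": [0,0,0],"hand": 0.6},{"delta_pos": [-0.1,0,5.8],"twist": [0,0,0],"hand": 0.6},{"delta_pos": [-0.1,0,7],"twist": [0,0,0],"hand": 0.6},{"delta_pos": [-0.1,0,8],"twist": [0,0,0],"hand": 0.6},{"delta_pos": [-0.1,0,8.7],"twist": [0,0,0],"hand": 0.6},{"delta_pos": [-0.1,0,9.1],"twist": [0,0,0],"hand": 0.6},{"delta_pos": [-0.1,0,9.1],"twist": [0,0,0],"hand": 0.6},{"delta_pos": [-0.1,0,9.1],"twist": [0,0,0],"hand": 0.6}]'

```text
clock: 2.97
eef_pos: [0.4743, 0.3648, 0.0214]
ee_rot: [180.0, 0.0, 160.1]
force: [-0.0, 0.8, 0.6]
finger_gap: 0.603
gripper_force: 0.0
```

Call:
send_rows --commands '[{"delta_pos": [0,0,0],"twist": [0,0,0],"hand": 0.3},{"delta_pos": [0,0,0],"twist": [0,0,0],"hand": 0.1},{"delta_pos": [0,0,0],"twist": [0,0,0],"hand": 0.1},{"delta_pos": [0,0,0],"twist": [0,0,0],"hand": 0.1},{"delta_pos": [0,0,0],"twist": [0,0,0],"hand": 0.1},{"delta_pos": [0,0,0],"twist": [0,0,0],"hand": 0.1},{"delta_pos": [0,0,0],"twist": [0,0,0],"hand": 0.1},{"delta_pos": [0,0,0],"twist": [0,0,0],"hand": 0.1}]'

```text
clock: 3.63
eef_pos: [0.4753, 0.3648, 0.0223]
ee_rot: [179.9, 0.1, 160.1]
force: [-1.0, -0.0, 9.0]
finger_gap: 0.275
gripper_force: 59.9
```

Call:
send_rows --commands '[{"delta_pos": [0,0,-0.2],"twist": [0,0,0],"hand": 0.1},{"delta_pos": [0,0,-0.6],"twist": [0,0,0],"hand": 0.1},{"delta_pos": [0,0,-1.2],"twist": [0,0,0],"hand": 0.1},{"delta_pos": [0,0,-2],"twist": [0,0,0],"hand": 0.1},{"delta_pos": [0,0,-3],"twist": [0,0,0],"hand": 0.1},{"delta_pos": [0,0,-4],"twist": [0,0,0],"hand": 0.1},{"delta_pos": [0,0,-5],"twist": [0,0,0],"hand": 0.1},{"delta_pos": [0,0,-6],"twist": [0,0,0],"hand": 0.1},{"delta_pos": [0,0,-7],"twist": [0,0,0],"hand": 0.1},{"delta_pos": [0,0,-7.7],"twist": [0,0,0],"hand": 0.1},{"delta_pos": [0,0,-8],"twist": [0,0,0],"hand": 0.1},{"delta_pos": [0,0,-8],"twist": [0,0,0],"hand": 0.1}]'

```text
clock: 4.63
eef_pos: [0.4752, 0.3645, 0.2229]
ee_rot: [179.9, 0.1, 160.1]
force: [-0.1, 0.6, -2.2]
finger_gap: 0.278
gripper_force: 59.1
```

Call:
send_rows --commands '[{"delta_pos": [-0.2,-0.5,0],"twist": [0,0,-0.3],"hand": 0.1},{"delta_pos": [-0.6,-1.5,0],"twist": [0,0,-0.7],"hand": 0.1},{"delta_pos": [-1.1,-2.8,0],"twist": [0,0,-1.3],"hand": 0.1},{"delta_pos": [-1.7,-4.2,0],"twist": [0,0,-1.9],"hand": 0.1},{"delta_pos": [-2.3,-5.7,0],"twist": [0,0,-2.5],"hand": 0.1},{"delta_pos": [-2.9,-7.2,0],"twist": [0,0,-3.1],"hand": 0.1},{"delta_pos": [-3.5,-8.7,0],"twist": [0,0,-3.7],"hand": 0.1},{"delta_pos": [-4,-10,0],"twist": [0,0,-4.3],"hand": 0.1},{"delta_pos": [-4.4,-11.1,0],"twist": [0,0,-4.8],"hand": 0.1},{"delta_pos": [-4.7,-11.8,0],"twist": [0,0,-5.1],"hand": 0.1},{"delta_pos": [-4.8,-12.1,0],"twist": [0,0,-5.3],"hand": 0.1},{"delta_pos": [-4.8,-12.1,0],"twist": [0,0,-5.3],"hand": 0.1}]'

```text
clock: 5.63
eef_pos: [0.4838, 0.0374, 0.2198]
ee_rot: [180.0, -0.1, -168.2]
force: [-0.2, 0.3, -3.2]
finger_gap: 0.28
gripper_force: 59.4
```

```bash
python3 - <<'E'
from h import *
s=ctrl.get_state();print(s['clock'],s['eef_pos'].round(4),s['ee_rot'].round(2),s['force'].round(2),s['moment'].round(2),s['finger_gap'])
out=[]
for c in('wrist','scene','side'):
    P=ctrl.camera_params(c);im=ctrl.capture(c);out.append(im)
    for l in('jig','rail','stop','picket'):
        for d in ctrl.outline_of(c,l)[:2]:
            if d['score']<.4: continue
            print(c,l,round(d['score'],2),d['pixel'],d['pixels'].sum(),ray(P,d['pixel'],.03).round(3))
            np.save(f'pics/{c}_{l}.npy',d['pixels']) if d['score']>.4 else 0
    np.save(f'pics/P_{c}.npy',P,allow_pickle=True)
cv2.imwrite('pics/w2.png',out[0][...,::-1])
big=lambda i,a,b,c,d:cv2.resize(i[a:b,c:d,::-1],(400,300),interpolation=2)
cv2.imwrite('pics/c2.png',np.hstack([big(out[1],180,300,170,330),big(out[2],150,270,160,320)]))
E
```

```text
5.6333 [0.4838 0.0374 0.2198] [ 1.7999e+02 -9.0000e-02 -1.6823e+02] [-0.15  0.29 -3.21] [ 0.   -0.02  0.03] 0.27965504055072293
wrist jig 0.62 [214.6, 222.1] 41639 [ 0.517 -0.02   0.03 ]
wrist rail 0.76 [309.3, 149.3] 1165 [ 0.653 -0.088  0.03 ]
wrist picket 0.68 [222.0, 279.1] 16110 [0.513 0.042 0.03 ]
wrist picket 0.68 [310.2, 148.1] 1032 [ 0.654 -0.089  0.03 ]
scene jig 0.93 [250.1, 260.2] 11038 [0.617 0.05  0.03 ]
scene rail 0.75 [257.7, 256.6] 1524 [0.645 0.051 0.03 ]
scene rail 0.4 [173.2, 273.9] 419 [ 0.298 -0.035  0.03 ]
scene stop 0.56 [247.5, 278.8] 158 [0.592 0.092 0.03 ]
scene picket 0.79 [199.6, 421.3] 401 [0.267 0.42  0.03 ]
scene picket 0.66 [170.6, 271.9] 471 [ 0.287 -0.045  0.03 ]
side jig 0.78 [220.5, 248.6] 7687 [0.563 0.094 0.03 ]
side rail 0.84 [219.3, 224.4] 585 [0.631 0.095 0.03 ]
side stop 0.68 [221.6, 239.7] 187 [0.587 0.102 0.03 ]
side picket 0.96 [364.8, 282.5] 606 [0.406 0.557 0.03 ]
side picket 0.65 [151.6, 281.2] 765 [ 0.536 -0.359  0.03 ]
```

View pics/w2.png

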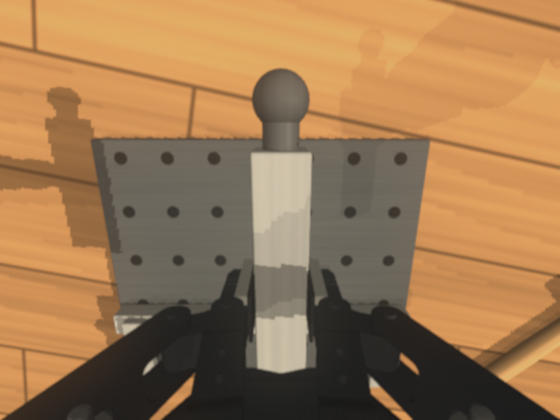

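View pics/c2.png

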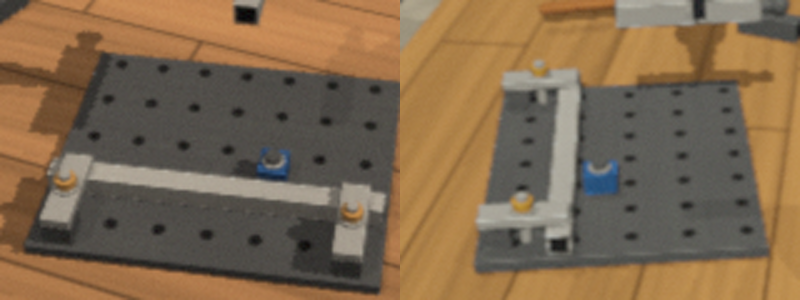

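The wrist view shows the picket held straight (end of the ball at 100,281) and the plate's near edge level at row about 140, from col 95 to col 428. The scene and side crops show the blue stop on the near side of the rail. Next I'm fitting the plate, stop and rail numerically.

```bash
python3 - <<'E'
from h import *
g=lambda c:np.load(f'pics/P_{c}.npy',allow_pickle=True).item()
m=lambda c,l:np.load(f'pics/{c}_{l}.npy')
r,f=fit(PLATE,[(g('scene'),m('scene','jig'))],[.579,.0317,.205],hull=True);print('jig scene',r[:2].round(4),np.degrees(r[2]).round(2),f)
r2,f2=fit(PLATE,[(g('side'),m('side','jig'))],[.579,.0317,.205],hull=True);print('jig side',r2[:2].round(4),np.degrees(r2[2]).round(2),f2)
P=g('wrist');M=m('wrist','jig')
# near edge in wrist mask: first mask row per column
cols=[c for c in range(110,420) if not 235<c<325];rows=[np.argmax(M[:,c]) for c in cols]
pts=np.array([ray(P,(rr,c),.015) for rr,c in zip(rows,cols)])
k=cv2.fitLine(pts[:,:2].astype(np.float32),cv2.DIST_HUBER,0,.01,.01).ravel()
v=k[:2]*np.sign(k[1]);print('wrist near edge yaw',np.degrees(np.arctan2(-v[0],v[1])),'pt',k[2:])
u=np.array([np.cos(r[2]),np.sin(r[2])]);w=np.array([-u[1],u[0]])
loc=lambda p:(round((p[:2]-r[:2])@u,4),round((p[:2]-r[:2])@w,4))
print('edge pt in jig (scene)',loc(k[2:]))
for cc,rr in((95,139),(428,139)):print('corner',loc(ray(P,(rr,cc),.015)),'want -.15,±.18')
for V in(['scene'],['side'],['scene','side']):
    t,f=fit(STOP,[(g(c),m(c,'stop')) for c in V],[.583,.09,r[2]],z=.015);print('stop',V,t[:2].round(4),loc(t),f)
    t2=minimize(lambda q:sum(((cv2.GaussianBlur(render(g(c),place(STOP,q[0],q[1],r[2],.015)).astype(np.float32),(0,0),1.)-cv2.GaussianBlur(m(c,'stop').astype(np.float32),(0,0),1.))**2).sum() for c in V),t[:2],method='Nelder-Mead',options=dict(initial_simplex=t[:2]+np.array([[0,0],[.005,0],[0,.005]])))
    print('  fixed yaw',t2.x.round(4),loc(t2.x),round(t2.fun,1))
RAIL=[box(-.0125,.0125,-.125,.125,0,.025)]
for c in('scene','side'):
    t,f=fit(RAIL,[(g(c),m(c,'rail'))],[.63,.05,r[2]],z=.015);print('rail',c,loc(t),np.degrees(t[2]).round(2),f)
E
```

```text
jig scene [0.5773 0.0317] 11.7 0.0014262821059674025
jig side [0.579  0.0308] 11.37 0.046856123954057693
wrist near edge yaw 11.609946 pt [0.42790714 0.02455396]
edge pt in jig (scene) (np.float64(-0.1477), np.float64(0.0233))
corner (np.float64(-0.1478), np.float64(-0.1705)) want -.15,±.18
corner (np.float64(-0.1486), np.float64(0.1793)) want -.15,±.18
stop ['scene'] [0.5809 0.0884] (np.float64(0.015), np.float64(0.0547)) 0.13837547600269318
  fixed yaw [0.5857 0.089 ] (np.float64(0.0198), np.float64(0.0544)) 30.3
stop ['side'] [0.588  0.0901] (np.float64(0.0224), np.float64(0.055)) 0.017711851745843887
  fixed yaw [0.5871 0.0899] (np.float64(0.0214), np.float64(0.055)) 4.4
stop ['scene', 'side'] [0.5854 0.0911] (np.float64(0.02), np.float64(0.0565)) 0.2059822678565979
  fixed yaw [0.5869 0.0894] (np.float64(0.0212), np.float64(0.0546)) 37.6
rail scene (np.float64(0.0638), np.float64(-0.0027)) 11.5 0.0716860443353653
rail side (np.float64(0.0615), np.float64(0.0146)) 12.99 0.25753509998321533
```

Call:
send_rows --commands '[{"delta_pos": [-0.4,-0.05,0.3],"twist": [0,0,0.02],"hand": 0.1},{"delta_pos": [-0.9,-0.1,1],"twist": [0,0,0.02],"hand": 0.1},{"delta_pos": [-1.2,-0.17,2],"twist": [0,0,0.02],"hand": 0.1},{"delta_pos": [-1.37,-0.17,3],"twist": [0,0,0.02],"hand": 0.1},{"delta_pos": [-1.37,-0.17,4],"twist": [0,0,0.02],"hand": 0.1},{"delta_pos": [-1.37,-0.17,5],"twist": [0,0,0.02],"hand": 0.1},{"delta_pos": [-1.37,-0.17,5.8],"twist": [0,0,0.02],"hand": 0.1},{"delta_pos": [-1.37,-0.17,6.4],"twist": [0,0,0.02],"hand": 0.1},{"delta_pos": [-1.37,-0.17,6.8],"twist": [0,0,0.02],"hand": 0.1},{"delta_pos": [-1.37,-0.17,7],"twist": [0,0,0.02],"hand": 0.1},{"delta_pos": [-1.37,-0.17,7],"twist": [0,0,0.02],"hand": 0.1},{"delta_pos": [-1.37,-0.17,7],"twist": [0,0,0.02],"hand": 0.1}]'

```text
clock: 7.38
eef_pos: [0.5191, 0.0419, 0.0458]
ee_rot: [-180.0, 0.0, -168.3]
force: [-0.3, -0.1, -2.2]
finger_gap: 0.277
gripper_force: 59.4
```

```bash
python3 - <<'E'
from h import *
s=ctrl.get_state();print(s['clock'],s['eef_pos'].round(4),s['ee_rot'].round(2),s['force'].round(2),s['moment'].round(2))
big=lambda i,a,b,c,d:cv2.resize(i[a:b,c:d,::-1],(400,300),interpolation=2)
a,b=ctrl.capture('scene'),ctrl.capture('side')
cv2.imwrite('pics/c3.png',np.hstack([big(a,200,275,230,330),big(b,170,260,190,310)]))
E
```

```text
7.3833 [0.5191 0.0419 0.0458] [-180.      0.   -168.27] [-0.34 -0.13 -2.25] [-0.01 -0.02 -0.02]
```

View pics/c3.png

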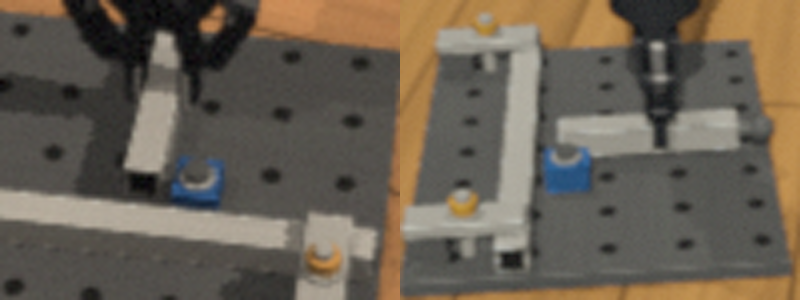

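The picket sits about 20 mm short of the rail, right of the blue stop (scene crop 180,195) and clear of it. Lowering gently.

Call:
send_rows --commands '[{"delta_pos": [0,0,0.08],"twist": [0,0,0],"hand": 0.1},{"delta_pos": [0,0,0.16],"twist": [0,0,0],"hand": 0.1},{"delta_pos": [0,0,0.22],"twist": [0,0,0],"hand": 0.1},{"delta_pos": [0,0,0.26],"twist": [0,0,0],"hand": 0.1},{"delta_pos": [0,0,0.28],"twist": [0,0,0],"hand": 0.1},{"delta_pos": [0,0,0.28],"twist": [0,0,0],"hand": 0.1}]'

```text
clock: 7.98
eef_pos: [0.5187, 0.0419, 0.0387]
ee_rot: [180.0, -0.0, -168.3]
force: [0.4, 0.2, -2.5]
finger_gap: 0.274
gripper_force: 59.4
```

Call:
send_rows --commands '[{"delta_pos": [0,0,0.02],"twist": [0,0,0],"hand": 0.1},{"delta_pos": [0,0,0.04],"twist": [0,0,0],"hand": 0.1},{"delta_pos": [0,0,0.04],"twist": [0,0,0],"hand": 0.1}]'

```text
clock: 8.23
eef_pos: [0.5187, 0.0419, 0.0377]
ee_rot: [180.0, -0.0, -168.3]
force: [-0.2, 0.3, -2.6]
finger_gap: 0.279
gripper_force: 59.4
```

Call:
send_rows --commands '[{"delta_pos": [0,0,0.01],"twist": [0,0,0],"hand": 0.1},{"delta_pos": [0,0,0.02],"twist": [0,0,0],"hand": 0.1},{"delta_pos": [0,0,0.02],"twist": [0,0,0],"hand": 0.1}]'

```text
clock: 8.48
eef_pos: [0.5188, 0.0419, 0.0374]
ee_rot: [180.0, 0.0, -168.3]
force: [-0.4, 0.2, -1.5]
finger_gap: 0.274
gripper_force: 59.4
```

Call:
send_rows --commands '[{"delta_pos": [0,0,0.01],"twist": [0,0,0],"hand": 0.1},{"delta_pos": [0,0,0.02],"twist": [0,0,0],"hand": 0.1},{"delta_pos": [0,0,0.02],"twist": [0,0,0],"hand": 0.1}]'

```text
clock: 8.73
eef_pos: [0.5187, 0.0419, 0.0373]
ee_rot: [-180.0, 0.0, -168.3]
force: [-4.4, 0.0, 8.8]
finger_gap: 0.279
gripper_force: 61.0
```

Call:
send_rows --commands '[{"delta_pos": [0,0,-0.014],"twist": [0,0,0],"hand": 0.1},{"delta_pos": [-0.06,0,-0.014],"twist": [0,0,0],"hand": 0.1},{"delta_pos": [-0.12,0,-0.014],"twist": [0,0,0],"hand": 0.1},{"delta_pos": [-0.18,0.02,-0.014],"twist": [0,0,0],"hand": 0.1},{"delta_pos": [-0.24,0.04,-0.014],"twist": [0,0,0],"hand": 0.1},{"delta_pos": [-0.3,0.06,-0.014],"twist": [0,0,0],"hand": 0.1},{"delta_pos": [-0.36,0.08,-0.014],"twist": [0,0,0],"hand": 0.1},{"delta_pos": [-0.42,0.1,-0.014],"twist": [0,0,0],"hand": 0.1},{"delta_pos": [-0.46,0.11,-0.014],"twist": [0,0,0],"hand": 0.1},{"delta_pos": [-0.48,0.12,-0.014],"twist": [0,0,0],"hand": 0.1},{"delta_pos": [-0.48,0.12,-0.014],"twist": [0,0,0],"hand": 0.1}]'

```text
clock: 9.65
eef_pos: [0.5295, 0.047, 0.0373]
ee_rot: [-180.0, -0.1, -168.3]
force: [-5.6, -2.3, 7.7]
finger_gap: 0.28
gripper_force: 60.8
```

Call:
send_rows --commands '[{"delta_pos": [0,0.01,0],"twist": [0,0,0],"hand": 0.1},{"delta_pos": [0,0.02,0],"twist": [0,0,0],"hand": 0.1},{"delta_pos": [0,0.03,0],"twist": [0,0,0],"hand": 0.1},{"delta_pos": [0,0.04,0],"twist": [0,0,0],"hand": 0.1},{"delta_pos": [0,0.04,0],"twist": [0,0,0],"hand": 0.1}]'

```text
clock: 10.07
eef_pos: [0.5299, 0.0479, 0.0373]
ee_rot: [-180.0, 0.0, -168.3]
force: [-2.4, -5.1, 5.5]
finger_gap: 0.273
gripper_force: 60.3
```

Call:
send_rows --commands '[{"delta_pos": [0,0,-0.008],"twist": [0,0,0],"hand": 0.1},{"delta_pos": [0,0,-0.016],"twist": [0,0,0],"hand": 0.1},{"delta_pos": [0,0,-0.016],"twist": [0,0,0],"hand": 0.1}]'

```text
clock: 10.32
eef_pos: [0.5297, 0.0484, 0.0373]
ee_rot: [180.0, -0.0, -168.3]
force: [0.2, -0.0, -2.4]
finger_gap: 0.276
gripper_force: 59.4
```

```bash
cat >> h.py <<'E'
A=np.radians(11.65);U=np.array([np.cos(A),np.sin(A),0]);W=np.array([-U[1],U[0],0])
def rep():
    F=[];
    s=ctrl.get_state();f=s['force'];p=s['eef_pos']
    print('t %.2f u %.4f w %.4f z %.4f yaw %.2f | Fu %.2f Fw %.2f Fz %.2f Mz %.2f'%(s['clock'],p@U,p@W,p[2],s['ee_rot'][2]%360-180,f@U,f@W,f[2],s['moment'][2]))
E
python3 -c "
from h import *
rep()"
```

```text
t 10.32 u 0.5285 w -0.0595 z 0.0373 yaw 11.74 | Fu 0.14 Fw -0.06 Fz -2.43 Mz -0.02
```

Call:
send_rows --commands '[{"delta_pos": [0,0.02,0],"twist": [0,0,0],"hand": 0.1},{"delta_pos": [0,0.04,0],"twist": [0,0,0],"hand": 0.1},{"delta_pos": [0,0.04,0],"twist": [0,0,0],"hand": 0.1}]'

```text
clock: 10.57
eef_pos: [0.5294, 0.0494, 0.0374]
ee_rot: [180.0, -0.0, -168.3]
force: [-0.7, 0.4, -2.7]
finger_gap: 0.279
gripper_force: 59.4
```

Call:
send_rows --commands '[{"delta_pos": [0,0.02,0],"twist": [0,0,0],"hand": 0.1},{"delta_pos": [0,0.04,0],"twist": [0,0,0],"hand": 0.1},{"delta_pos": [0,0.04,0],"twist": [0,0,0],"hand": 0.1}]'

```text
clock: 10.82
eef_pos: [0.5292, 0.0503, 0.0375]
ee_rot: [180.0, -0.0, -168.3]
force: [-0.3, 0.3, -2.9]
finger_gap: 0.276
gripper_force: 59.4
```

```bash
python3 -c "
from h import *
rep()"
```

```text
t 10.82 u 0.5284 w -0.0576 z 0.0375 yaw 11.74 | Fu -0.23 Fw 0.39 Fz -2.89 Mz -0.01
```

Call:
send_rows --commands '[{"delta_pos": [0,0.02,0],"twist": [0,0,0],"hand": 0.1},{"delta_pos": [0,0.04,0.004],"twist": [0,0,0],"hand": 0.1},{"delta_pos": [0,0.04,0.004],"twist": [0,0,0],"hand": 0.1}]'

```text
clock: 11.07
eef_pos: [0.529, 0.0513, 0.0374]
ee_rot: [180.0, 0.0, -168.3]
force: [0.8, 0.5, -2.7]
finger_gap: 0.278
gripper_force: 59.4
```

Call:
send_rows --commands '[{"delta_pos": [0,0.02,0],"twist": [0,0,0],"hand": 0.1},{"delta_pos": [0,0.03,0],"twist": [0,0,0],"hand": 0.1},{"delta_pos": [0,0.03,0],"twist": [0,0,0],"hand": 0.1}]'

```text
clock: 11.32
eef_pos: [0.5289, 0.052, 0.0374]
ee_rot: [180.0, -0.0, -168.3]
force: [0.2, -0.5, -2.3]
finger_gap: 0.279
gripper_force: 59.4
```

```bash
python3 -c "
from h import *
rep()"
```

```text
t 11.32 u 0.5285 w -0.0559 z 0.0374 yaw 11.74 | Fu 0.13 Fw -0.51 Fz -2.25 Mz 0.00
```

Call:
send_rows --commands '[{"delta_pos": [0,0.02,0],"twist": [0,0,0],"hand": 0.1},{"delta_pos": [0,0.03,0],"twist": [0,0,0],"hand": 0.1},{"delta_pos": [0,0.03,0],"twist": [0,0,0],"hand": 0.1}]'

```text
clock: 11.57
eef_pos: [0.5288, 0.0524, 0.0375]
ee_rot: [-180.0, -0.0, -168.3]
force: [1.1, -4.0, -2.3]
finger_gap: 0.277
gripper_force: 59.4
```

Call:
send_rows --commands '[{"delta_pos": [0,0.02,0],"twist": [0,0,0],"hand": 0.1},{"delta_pos": [0,0.03,0],"twist": [0,0,0],"hand": 0.1},{"delta_pos": [0,0.03,0],"twist": [0,0,0],"hand": 0.1}]'

```text
clock: 11.82
eef_pos: [0.5287, 0.0526, 0.0375]
ee_rot: [-179.9, -0.0, -168.3]
force: [0.2, -8.0, -3.4]
finger_gap: 0.277
gripper_force: 59.5
```

```bash
python3 - <<'E'
from h import *
rep()
big=lambda i,a,b,c,d:cv2.resize(i[a:b,c:d,::-1],(400,400),interpolation=2)
a,b=ctrl.capture('scene'),ctrl.capture('side')
cv2.imwrite('pics/c4.png',np.hstack([big(a,215,265,250,300),big(b,190,240,215,265)]))
E
```

```text
t 11.82 u 0.5284 w -0.0552 z 0.0375 yaw 11.68 | Fu -1.39 Fw -7.83 Fz -3.42 Mz -0.45
```

View pics/c4.png

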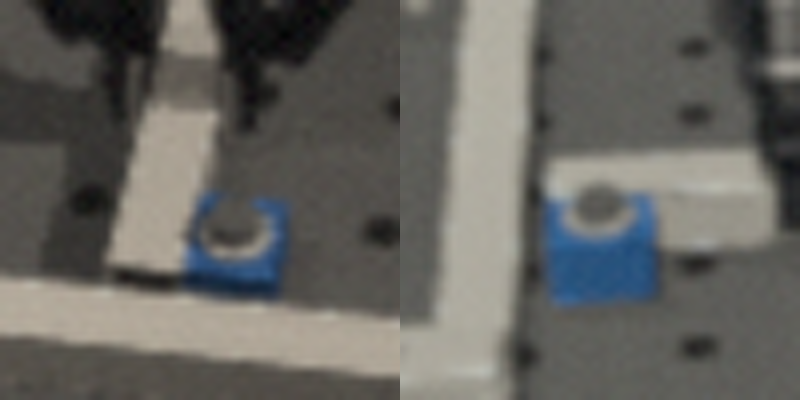

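Picket side is touching the stop (scene crop 190,230), with its end a few mm short of the rail. I'm easing the side push to about 3 N and going forward slowly.

Call:
send_rows --commands '[{"delta_pos": [0,-0.02,0],"twist": [0,0,0],"hand": 0.1},{"delta_pos": [0,-0.036,0],"twist": [0,0,0],"hand": 0.1},{"delta_pos": [-0.02,-0.036,0],"twist": [0,0,0],"hand": 0.1},{"delta_pos": [-0.04,-0.036,0],"twist": [0,0,0],"hand": 0.1},{"delta_pos": [-0.06,-0.036,0],"twist": [0,0,0],"hand": 0.1},{"delta_pos": [-0.08,-0.036,0],"twist": [0,0,0],"hand": 0.1},{"delta_pos": [-0.1,-0.036,0],"twist": [0,0,0],"hand": 0.1},{"delta_pos": [-0.12,-0.036,0],"twist": [0,0,0],"hand": 0.1},{"delta_pos": [-0.14,-0.036,0],"twist": [0,0,0],"hand": 0.1},{"delta_pos": [-0.14,-0.036,0],"twist": [0,0,0],"hand": 0.1}]'

```text
clock: 12.75
eef_pos: [0.5318, 0.053, 0.0373]
ee_rot: [-180.0, -0.1, -168.3]
force: [-1.6, -6.1, -1.6]
finger_gap: 0.28
gripper_force: 59.7
```

```bash
python3 -c "
from h import *
rep()"
```

```text
t 12.75 u 0.5316 w -0.0555 z 0.0373 yaw 11.73 | Fu -2.84 Fw -5.69 Fz -1.58 Mz -0.18
```

Call:
send_rows --commands '[{"delta_pos": [-0.01,-0.02,0],"twist": [0,0,0],"hand": 0.1},{"delta_pos": [-0.02,-0.02,0],"twist": [0,0,0],"hand": 0.1},{"delta_pos": [-0.03,-0.02,0],"twist": [0,0,0],"hand": 0.1},{"delta_pos": [-0.04,-0.02,0],"twist": [0,0,0],"hand": 0.1},{"delta_pos": [-0.05,-0.02,0],"twist": [0,0,0],"hand": 0.1},{"delta_pos": [-0.06,-0.02,0],"twist": [0,0,0],"hand": 0.1},{"delta_pos": [-0.06,-0.02,0],"twist": [0,0,0],"hand": 0.1}]'

```text
clock: 13.33
eef_pos: [0.5339, 0.0532, 0.0374]
ee_rot: [180.0, 0.0, -168.3]
force: [-0.6, 0.3, -2.6]
finger_gap: 0.279
gripper_force: 59.5
```

```bash
python3 -c "
from h import *
rep()"
```

```text
t 13.33 u 0.5336 w -0.0557 z 0.0374 yaw 11.75 | Fu -0.51 Fw 0.45 Fz -2.63 Mz -0.02
```

Call:
send_rows --commands '[{"delta_pos": [-0.01,0.01,0],"twist": [0,0,0],"hand": 0.1},{"delta_pos": [-0.02,0.02,0],"twist": [0,0,0],"hand": 0.1},{"delta_pos": [-0.03,0.02,0],"twist": [0,0,0],"hand": 0.1},{"delta_pos": [-0.04,0.02,0],"twist": [0,0,0],"hand": 0.1},{"delta_pos": [-0.05,0.02,0],"twist": [0,0,0],"hand": 0.1},{"delta_pos": [-0.06,0.02,0],"twist": [0,0,0],"hand": 0.1},{"delta_pos": [-0.06,0.02,0],"twist": [0,0,0],"hand": 0.1}]'

```text
clock: 13.92
eef_pos: [0.5351, 0.0537, 0.0374]
ee_rot: [-180.0, -0.0, -168.3]
force: [-1.5, -5.1, -1.9]
finger_gap: 0.278
gripper_force: 59.6
```

```bash
python3 -c "
from h import *
rep()"
```

```text
t 13.92 u 0.5349 w -0.0555 z 0.0374 yaw 11.73 | Fu -2.51 Fw -4.69 Fz -1.86 Mz -0.18
```

Call:
send_rows --commands '[{"delta_pos": [-0.01,-0.008,0],"twist": [0,0,0],"hand": 0.1},{"delta_pos": [-0.02,-0.008,0],"twist": [0,0,0],"hand": 0.1},{"delta_pos": [-0.03,-0.008,0],"twist": [0,0,0],"hand": 0.1},{"delta_pos": [-0.04,-0.008,0],"twist": [0,0,0],"hand": 0.1},{"delta_pos": [-0.04,-0.008,0],"twist": [0,0,0],"hand": 0.1}]'

```text
clock: 14.33
eef_pos: [0.5363, 0.0539, 0.0374]
ee_rot: [-180.0, 0.0, -168.3]
force: [-1.0, -2.8, -2.0]
finger_gap: 0.277
gripper_force: 59.5
```

Call:
send_rows --commands '[{"delta_pos": [-0.01,0,0],"twist": [0,0,0],"hand": 0.1},{"delta_pos": [-0.02,0,0],"twist": [0,0,0],"hand": 0.1},{"delta_pos": [-0.03,0,0],"twist": [0,0,0],"hand": 0.1},{"delta_pos": [-0.04,0,0],"twist": [0,0,0],"hand": 0.1},{"delta_pos": [-0.04,0,0],"twist": [0,0,0],"hand": 0.1}]'

```text
clock: 14.75
eef_pos: [0.5372, 0.054, 0.0374]
ee_rot: [-180.0, 0.0, -168.3]
force: [-0.3, -3.8, -2.5]
finger_gap: 0.277
gripper_force: 59.5
```

```bash
python3 -c "
from h import *
rep()"
```

```text
t 14.75 u 0.5371 w -0.0556 z 0.0374 yaw 11.74 | Fu -1.03 Fw -3.67 Fz -2.50 Mz -0.15
```

Call:
send_rows --commands '[{"delta_pos": [-0.01,0,0],"twist": [0,0,0],"hand": 0.1},{"delta_pos": [-0.02,0,0],"twist": [0,0,0],"hand": 0.1},{"delta_pos": [-0.03,0,0],"twist": [0,0,0],"hand": 0.1},{"delta_pos": [-0.04,0,0],"twist": [0,0,0],"hand": 0.1},{"delta_pos": [-0.04,0,0],"twist": [0,0,0],"hand": 0.1}]'

```text
clock: 15.17
eef_pos: [0.5382, 0.0543, 0.0374]
ee_rot: [180.0, 0.0, -168.3]
force: [-0.8, -3.1, -2.8]
finger_gap: 0.28
gripper_force: 59.5
```

```bash
python3 -c "
from h import *
rep()"
```

```text
t 15.17 u 0.5380 w -0.0555 z 0.0374 yaw 11.74 | Fu -1.43 Fw -2.87 Fz -2.81 Mz -0.17
```

Call:
send_rows --commands '[{"delta_pos": [-0.01,0,0],"twist": [0,0,0],"hand": 0.1},{"delta_pos": [-0.02,0,0],"twist": [0,0,0],"hand": 0.1},{"delta_pos": [-0.03,0,0],"twist": [0,0,0],"hand": 0.1},{"delta_pos": [-0.04,0,0],"twist": [0,0,0],"hand": 0.1},{"delta_pos": [-0.04,0,0],"twist": [0,0,0],"hand": 0.1}]'

```text
clock: 15.58
eef_pos: [0.5385, 0.0544, 0.0373]
ee_rot: [-180.0, -0.1, -168.3]
force: [-4.5, -4.6, -1.0]
finger_gap: 0.275
gripper_force: 59.9
```

```bash
python3 - <<'E'
from h import *
rep()
big=lambda i,a,b,c,d:cv2.resize(i[a:b,c:d,::-1],(400,400),interpolation=2)
a,b=ctrl.capture('scene'),ctrl.capture('side')
cv2.imwrite('pics/c5.png',np.hstack([big(a,215,265,250,300),big(b,190,240,215,265)]))
E
```

```text
t 15.58 u 0.5384 w -0.0555 z 0.0373 yaw 11.73 | Fu -5.30 Fw -3.59 Fz -0.97 Mz -0.16
```

View pics/c5.png

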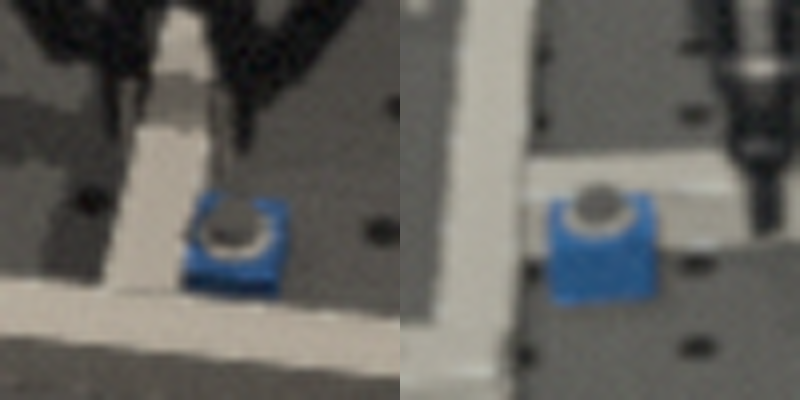

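The picket's end now meets the rail (scene crop 285,145) and its side meets the stop. Building up the push.

Call:
send_rows --commands '[{"delta_pos": [-0.008,0,0],"twist": [0,0,0],"hand": 0.1},{"delta_pos": [-0.016,0,0],"twist": [0,0,0],"hand": 0.1},{"delta_pos": [-0.024,0,0],"twist": [0,0,0],"hand": 0.1},{"delta_pos": [-0.032,0,0],"twist": [0,0,0],"hand": 0.1},{"delta_pos": [-0.036,0,0],"twist": [0,0,0],"hand": 0.1},{"delta_pos": [-0.036,0,0],"twist": [0,0,0],"hand": 0.1},{"delta_pos": [-0.036,0,0],"twist": [0,0,0],"hand": 0.1}]'

```text
clock: 16.27
eef_pos: [0.5385, 0.0544, 0.0373]
ee_rot: [-180.0, -0.2, -168.3]
force: [-9.1, -6.2, 5.3]
finger_gap: 0.282
gripper_force: 60.5
```

```bash
python3 -c "
from h import *
rep()"
```

```text
t 16.27 u 0.5384 w -0.0555 z 0.0373 yaw 11.73 | Fu -10.13 Fw -4.28 Fz 5.31 Mz -0.11
```

Call:
send_rows --commands '[{"delta_pos": [0,0,-0.008],"twist": [0,0,0],"hand": 0.1},{"delta_pos": [0,0,-0.015],"twist": [0,0,0],"hand": 0.1},{"delta_pos": [0,0,-0.015],"twist": [0,0,0],"hand": 0.1},{"delta_pos": [0,0,-0.015],"twist": [0,0,0],"hand": 0.1}]'

```text
clock: 16.6
eef_pos: [0.5386, 0.0544, 0.0374]
ee_rot: [-180.0, -0.2, -168.3]
force: [-7.4, -5.7, -0.6]
finger_gap: 0.282
gripper_force: 59.6
```

```bash
python3 -c "
from h import *
rep();print(ctrl.get_state()['ee_rot'],ctrl.get_state()['moment'])"
```

```text
t 16.60 u 0.5385 w -0.0555 z 0.0374 yaw 11.73 | Fu -8.43 Fw -4.06 Fz -0.59 Mz -0.16
[-1.79992526e+02 -1.57009144e-01 -1.68274194e+02] [-1.15961145  1.43225775 -0.16048845]
```

Call:
send_rows --commands '[{"delta_pos": [-0.008,0,0],"twist": [0,0,0],"hand": 0.1},{"delta_pos": [-0.016,0,-0.004],"twist": [0,0,0],"hand": 0.1},{"delta_pos": [-0.016,0,-0.004],"twist": [0,0,0],"hand": 0.1},{"delta_pos": [-0.016,0,-0.004],"twist": [0,0,0],"hand": 0.1}]'

```text
clock: 16.93
eef_pos: [0.5386, 0.0544, 0.0374]
ee_rot: [-180.0, -0.2, -168.3]
force: [-8.9, -6.2, 0.4]
finger_gap: 0.275
gripper_force: 59.8
```

```bash
python3 -c "
from h import *
rep()"
```

```text
t 16.93 u 0.5385 w -0.0555 z 0.0374 yaw 11.72 | Fu -9.98 Fw -4.24 Fz 0.37 Mz -0.13
```

Call:
send_rows --commands '[{"delta_pos": [-0.008,0,-0.004],"twist": [0,0,0],"hand": 0.1},{"delta_pos": [-0.01,0,-0.006],"twist": [0,0,0],"hand": 0.1},{"delta_pos": [-0.01,0,-0.006],"twist": [0,0,0],"hand": 0.1},{"delta_pos": [-0.01,0,-0.006],"twist": [0,0,0],"hand": 0.1},{"delta_pos": [-0.01,0,-0.006],"twist": [0,0,0],"hand": 0.1},{"delta_pos": [-0.01,0,-0.006],"twist": [0,0,0],"hand": 0.1},{"delta_pos": [-0.01,0,-0.006],"twist": [0,0,0],"hand": 0.1},{"delta_pos": [-0.01,0,-0.006],"twist": [0,0,0],"hand": 0.1},{"delta_pos": [-0.01,0,-0.006],"twist": [0,0,0],"hand": 0.1},{"delta_pos": [-0.01,0,-0.006],"twist": [0,0,0],"hand": 0.1},{"delta_pos": [-0.01,0,-0.006],"twist": [0,0,0],"hand": 0.1},{"delta_pos": [-0.01,0,-0.006],"twist": [0,0,0],"hand": 0.1}]'

```text
clock: 17.93
eef_pos: [0.5386, 0.0544, 0.0374]
ee_rot: [-180.0, -0.2, -168.3]
force: [-9.7, -7.2, -1.2]
finger_gap: 0.277
gripper_force: 59.6
```

```bash
python3 -c "
from h import *
rep()"
```

```text
t 17.93 u 0.5385 w -0.0555 z 0.0374 yaw 11.72 | Fu -10.94 Fw -5.11 Fz -1.23 Mz -0.10
```

Steady at about 11 N at the wrist, roughly 10 N of it on the rail. Holding for over 3 s.

Call:
send_rows --commands '[{"delta_pos": [0,0,0],"twist": [0,0,0],"hand": 0.1},{"delta_pos": [0,0,0],"twist": [0,0,0],"hand": 0.1},{"delta_pos": [0,0,0],"twist": [0,0,0],"hand": 0.1},{"delta_pos": [0,0,0],"twist": [0,0,0],"hand": 0.1},{"delta_pos": [0,0,0],"twist": [0,0,0],"hand": 0.1},{"delta_pos": [0,0,0],"twist": [0,0,0],"hand": 0.1},{"delta_pos": [0,0,0],"twist": [0,0,0],"hand": 0.1},{"delta_pos": [0,0,0],"twist": [0,0,0],"hand": 0.1},{"delta_pos": [0,0,0],"twist": [0,0,0],"hand": 0.1},{"delta_pos": [0,0,0],"twist": [0,0,0],"hand": 0.1},{"delta_pos": [0,0,0],"twist": [0,0,0],"hand": 0.1},{"delta_pos": [0,0,0],"twist": [0,0,0],"hand": 0.1}]'

```text
clock: 18.93
eef_pos: [0.5386, 0.0544, 0.0374]
ee_rot: [-180.0, -0.2, -168.3]
force: [-9.8, -7.2, -0.2]
finger_gap: 0.279
gripper_force: 59.6
```

Call:
send_rows --commands '[{"delta_pos": [0,0,0],"twist": [0,0,0],"hand": 0.1},{"delta_pos": [0,0,0],"twist": [0,0,0],"hand": 0.1},{"delta_pos": [0,0,0],"twist": [0,0,0],"hand": 0.1},{"delta_pos": [0,0,0],"twist": [0,0,0],"hand": 0.1},{"delta_pos": [0,0,0],"twist": [0,0,0],"hand": 0.1},{"delta_pos": [0,0,0],"twist": [0,0,0],"hand": 0.1},{"delta_pos": [0,0,0],"twist": [0,0,0],"hand": 0.1},{"delta_pos": [0,0,0],"twist": [0,0,0],"hand": 0.1},{"delta_pos": [0,0,0],"twist": [0,0,0],"hand": 0.1},{"delta_pos": [0,0,0],"twist": [0,0,0],"hand": 0.1},{"delta_pos": [0,0,0],"twist": [0,0,0],"hand": 0.1},{"delta_pos": [0,0,0],"twist": [0,0,0],"hand": 0.1}]'

```text
clock: 19.93
eef_pos: [0.5386, 0.0544, 0.0374]
ee_rot: [-180.0, -0.2, -168.3]
force: [-9.9, -6.3, -2.0]
finger_gap: 0.271
gripper_force: 59.6
```

Call:
send_rows --commands '[{"delta_pos": [0,0,0],"twist": [0,0,0],"hand": 0.1},{"delta_pos": [0,0,0],"twist": [0,0,0],"hand": 0.1},{"delta_pos": [0,0,0],"twist": [0,0,0],"hand": 0.1},{"delta_pos": [0,0,0],"twist": [0,0,0],"hand": 0.1},{"delta_pos": [0,0,0],"twist": [0,0,0],"hand": 0.1},{"delta_pos": [0,0,0],"twist": [0,0,0],"hand": 0.1},{"delta_pos": [0,0,0],"twist": [0,0,0],"hand": 0.1},{"delta_pos": [0,0,0],"twist": [0,0,0],"hand": 0.1},{"delta_pos": [0,0,0],"twist": [0,0,0],"hand": 0.1},{"delta_pos": [0,0,0],"twist": [0,0,0],"hand": 0.1},{"delta_pos": [0,0,0],"twist": [0,0,0],"hand": 0.1},{"delta_pos": [0,0,0],"twist": [0,0,0],"hand": 0.1}]'

```text
clock: 20.93
eef_pos: [0.5386, 0.0544, 0.0374]
ee_rot: [-180.0, -0.2, -168.3]
force: [-10.7, -7.7, -1.0]
finger_gap: 0.28
gripper_force: 59.6
```

Call:
send_rows --commands '[{"delta_pos": [0,0,0],"twist": [0,0,0],"hand": 0.1},{"delta_pos": [0,0,0],"twist": [0,0,0],"hand": 0.1},{"delta_pos": [0,0,0],"twist": [0,0,0],"hand": 0.1},{"delta_pos": [0,0,0],"twist": [0,0,0],"hand": 0.1},{"delta_pos": [0,0,0],"twist": [0,0,0],"hand": 0.1},{"delta_pos": [0,0,0],"twist": [0,0,0],"hand": 0.1}]'

```text
clock: 21.43
eef_pos: [0.5386, 0.0544, 0.0374]
ee_rot: [-180.0, -0.2, -168.3]
force: [-9.5, -6.8, -1.1]
finger_gap: 0.278
gripper_force: 59.6
```

```bash
python3 - <<'E'
from h import *
rep()
big=lambda i,a,b,c,d:cv2.resize(i[a:b,c:d,::-1],(400,400),interpolation=2)
a,b=ctrl.capture('scene'),ctrl.capture('side')
cv2.imwrite('pics/c6.png',np.hstack([big(a,215,265,250,300),big(b,190,240,215,265)]))
E
```

```text
t 21.43 u 0.5385 w -0.0555 z 0.0374 yaw 11.72 | Fu -10.70 Fw -4.76 Fz -1.11 Mz -0.16
```

View pics/c6.png

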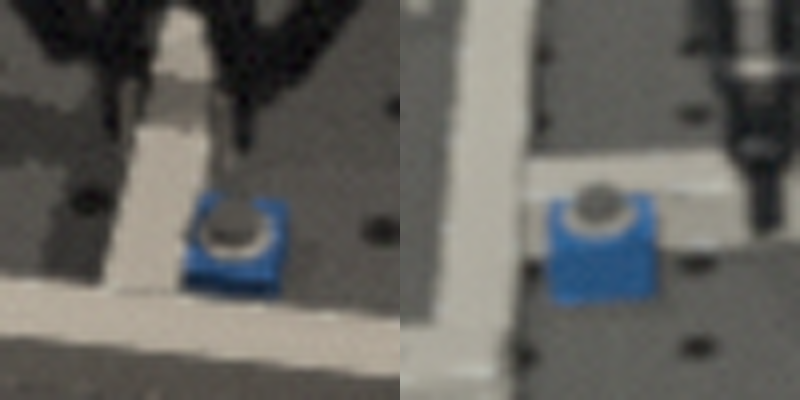

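The picket is flat, with its end on the rail (scene crop 287,145) and its side on the stop. The push has held steady for over 3.5 s, so I'm handing in.

```bash
python3 -c "
from rig import ctrl
print(ctrl.finish_job())"
```

```text
the job is handed in; nothing more can be done
None
```

The picket is flat on the plate, with its bare end against the rail and its side against the right-hand face of the blue stop; I handed in still holding it there, after about 3.5 s of steady push measuring about 11 N at the wrist, roughly 10 N of it on the rail.

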